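# Check the luthier's bench scale

### The job

Check the glue scale: first take the wooden neck block off its pan and lay it in the shallow wooden tray, then stand the larger of the two steel check weights centred on the pan. Set it down gently, so that the sprung pan never goes down more than 20 mm, and leave the small check weight and the yellow glue bottle where they are.

Things in the scene. Friction and masses are not known exactly. Their poses are not given: they have to be found in the camera images.
- pan_center (a point): Centre of the top face of the scale's round flat steel pan (170 mm across, 5 mm thick, no rim; a dark disc 60 mm across marks the middle). The unloaded pan top is 105 mm above the table and the point sinks with the pan. The pan sits over a fixed grey box 170 x 170 x 70 mm with a dial on the side away from the robot.
- pan (a joint): How far the sprung pan is pressed down, in m: 0 empty, about 0.011 with the large check weight alone, 0.025 at its stop. Spring about 450 N/m.
- block: Dark wooden guitar neck block, 110 (x) x 45 (y) x 40 mm (z), loose, with an open slot 15 mm wide and 30 mm deep in its +x end; 0.08 to 0.17 kg. Starts lying on the pan. Origin at the centre of its underside, z up.
- tray_in (a point): Centre of the inner floor of a fixed shallow open wooden tray, 200 (x) x 160 (y) x 22 mm high outside, walls 6 mm thick; the floor is about 6 mm above the table. x along the long side. It stands to the left or the right of the scale.
- weight_large: The larger steel knob check weight, 0.5 kg: cylinder 40 mm across and 56 mm high, then a neck 16 mm across and a knob 25 mm across; 82 mm high over all. Origin at the centre of its underside, z up. Starts upright on the weight board.
- weight_small: The smaller steel knob check weight, same shape, 0.2 kg: cylinder 28 mm across and 36 mm high, knob 17 mm across, 60 mm high over all. Origin at the centre of its underside. Stands about 90 to 110 mm from the large one on the same board; leave it there.
- stand: Fixed light wooden weight board, 200 (x) x 120 (y) x 18 mm, on which both check weights stand. Origin at the centre of its underside. On the other side of the scale from the tray.
- glue: Yellow plastic glue bottle with an orange cap, 60 mm across, 150 mm high, standing on the table beyond the scale; leave it standing. Origin at the centre of its underside.

How it is judged:
By the outcome, as a careful person would: the job done as asked, in the order asked, and still so for the second after the job is handed in, with the robot touching nothing.
It also fails if it takes over 70 s, if anything falls off the work surface, if the arm or the gripper's body presses on something with over 40 N, if the wrist force passes 120 N, or if a joint passes its speed limit or range.

### The arm

A 7-joint arm with a two-finger parallel gripper is mounted at the origin on the work surface. World frame = base frame: x ahead of the robot, y to its left, z up, the work surface at z = 0. Lengths are in m, angles in rad, forces in N, time in s.
With the tool pointing down it reaches from about 0.425 to 0.925 m from the base axis. Payload 6.8 kg.
Tool frame: the origin (TCP) lies on the centre line of the jaws, within the pads' length; the fingertips stand bot.tip_reach ahead of it and the grasp point (between the pads) lies 3 mm ahead of it (bot.tip_reach is the distance from the TCP to the fingertips, in m); z points along the fingers, y is the line along which they close (so a half turn about z gives the same grasp; the last joint's range is limited). The gripper opens to 85 mm and grips with 20 to 120 N. Pads are 22 mm wide; open, the fingers measure 114 mm over their backs; the gripper's body (76 mm by 85 mm) begins 54 mm behind the grasp point. The pads swing forward as they close: fully open they stand 13 mm farther back than shut.
Start: joints at [-1.216, 0.477, 0.022, 1.555, -0.011, 1.109, -0.083], TCP at [0.301, 0.604, 0.253] pointing down, gripper open.
Joint ranges: [-2.96, 2.96], [-0.34, 2.1], [-1.41, 1.46], [0.24, 2.44], [-1.37, 4.51], [0.17, 1.92], [-2.96, 2.96]. Speed limits (rad/s): [2.39, 2.39, 3.14, 3.14, 3.14, 3.14, 3.14].

### API

Orientations are given as a unit quaternion [w, x, y, z].
In Python, from station import bot gives the robot as it stands.
- The arm moves only by the tool jog_arm, never from a script. Its argument "deltas" is a list of rows, each a list of 7 numbers: the shift along the world's x, y, z in m, then the turn, a rotation vector about the world's x, y, z in rad, then the opening, from 0 (shut) to 1 (fully open). In form: [[x, y, z, rx, ry, rz, grip], ...]. A call has 1 to 10 rows; each row shifts and turns the commanded pose from where the row before left it; what a row does not reach is not made up. A row lasts 1/10 s, in which the tool goes at most 50 mm and 8.59 degrees, less where a joint would pass 70% of its speed; a pose out of reach is approached as far as the arm can. A call with a gripper value outside its range is refused whole. The fingers move at their own pace and stop on an object; "newtons" is the grip in N (left out, the last holds). Time passes only in rows, so rows that do not move let the fingers close. It gives the time, the measured TCP pose, the force, the opening and the grip force at its end, in the units of the state.
- bot.get_obs(): the state, without advancing time (a new reading comes with each control period).
- bot.read_camera(name): name is "scene" or "top"; returns a dict with "img" (400x640x3 uint8, red, green, blue), "K" (3x3 intrinsics, pixels), "dist_coeffs" ([k1, k2, p1, p2, k3] as OpenCV has them; the pictures are not rectified), "eye" and "attitude" of the camera in the world. Camera axes: x right, y down, z forward; pixel columns grow to the right and rows downward; lengths in m; the calibration is good to about 2 mm. A picture is of the moment at which its call begins. There is no depth.
- bot.hand_in(): hands the job in; it is judged then, once.
The state is a dict: "t": time; "q": joint angles; "joint_vel": joint speeds; "joint_torque": joint torques, N m; "eef_pos": TCP position; "tool_rot": TCP orientation; "contact_force": force on the tool from outside, world axes, zero at the start; "torque": the same for the moment, N m; "gripper_width": opening from 0.0 (shut) to 1.0 (fully open); "grasp_force": force on a finger pad.
Only numpy, scipy, OpenCV 4.12 (cv2) and the standard library are available. Lean on these libraries where they do the work, as an engineer would, in place of code of your own. Each camera call takes 0.05 s, during which the arm holds its last target. There are 200 camera calls.

## Working session

There is one attempt and no reset: what is moved stays moved. The work goes in short steps, Python scripts to look and compute and a tool call to move; the robot and the scene stay as the last step left them, time stands still between calls to the robot, and variables do not carry over. Pictures are saved under pics/ and viewed, at most 10 in all, crops included, and the job is handed in when it is done.

Besides the shell and the picture viewer there is one more tool, called as name(argument=value, ...), one argument or row to a line, values as JSON. jog_arm: Moves the arm, as the interface text tells. Its arguments: {"type":"object","properties":{"deltas":{"type":"array"},"newtons":{"type":"number"}},"required":["deltas"]}

```bash
mkdir -p pics; ls; python3 - <<'E'
from station import bot
import cv2
for n in("scene","top"):
    c=bot.read_camera(n); cv2.imwrite(f"pics/{n}0.png",c["img"][:,:,::-1]); print(n,c["K"],c["dist_coeffs"],c["eye"],c["attitude"])
print(bot.get_obs(),bot.tip_reach)
E
```

```text
pics
scene [[385.85330494   0.         316.05475253]
 [  0.         385.85330494 193.36615368]
 [  0.           0.           1.        ]] [-0.08017765  0.          0.          0.          0.        ] [ 1.16818969 -0.00936395  0.7071032 ] [-0.26470684  0.66415958  0.65387049 -0.24753933]
top [[366.91904829   0.         318.30994881]
 [  0.         366.91904829 200.34057727]
 [  0.           0.           1.        ]] [-0.07505412  0.          0.          0.          0.        ] [ 0.42579187 -0.00848699  0.92687207] [ 0.07700101 -0.68786218  0.71769318 -0.07637388]
{'t': 0.1, 'q': array([-1.21611898,  0.47769053,  0.02230688,  1.55635376, -0.01151388,
        1.10930539, -0.08313622]), 'joint_vel': array([-0.00193014, -0.00137361,  0.00040932, -0.00166523,  0.00169407,
        0.00012472, -0.00059905]), 'joint_torque': array([ 5.17179622e-03, -5.97762144e+01,  1.61380872e+00, -2.81955332e+01,
        1.28315089e-02,  5.03688992e-03, -9.80590926e-06]), 'eef_pos': array([0.30110446, 0.60355949, 0.25243976]), 'tool_rot': array([-1.43335622e-04,  2.29324762e-01,  9.73349624e-01, -8.02221748e-04]), 'contact_force': array([-0.7012977 ,  0.4401385 , -0.09668123]), 'torque': array([0.00760947, 0.01291761, 0.03451247]), 'grasp_force': 0.0, 'gripper_width': 0.9973676610152835} 0.022
```

View pics/scene0.png

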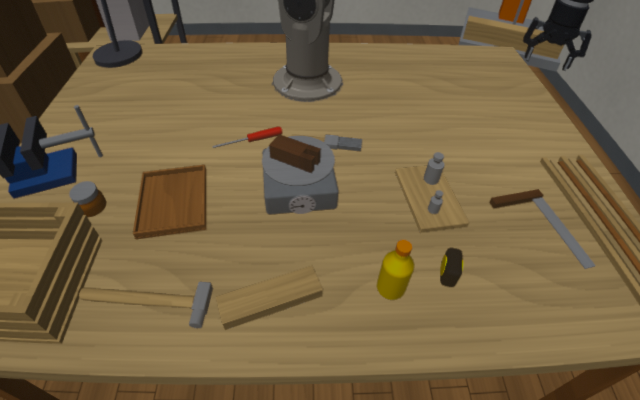

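View pics/top0.png

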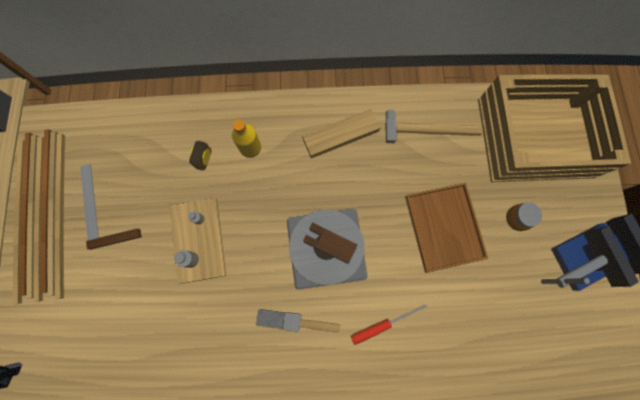

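The scene view shows the block on the pan at about (295,153), the tray at (172,200), the large weight at (433,170) and the small one at (436,203). In the top view the pan centre is near (327,247), the large weight at (185,258), and the tray at (446,228). I'll zoom in next.

```bash
cat > h.py <<'E'
import numpy as np, cv2
from scipy.spatial.transform import Rotation as R
def rays(c,uv):
    p=cv2.undistortPoints(np.array(uv,float).reshape(-1,1,2),c["K"],c["dist_coeffs"])[:,0]
    q=np.roll(c["attitude"],-1)
    return np.c_[p,np.ones(len(p))]@R.from_quat(q).as_matrix().T
def onplane(c,uv,z):
    d=rays(c,uv); e=np.array(c["eye"]); return (e+d*((z-e[2])/d[:,2])[:,None])[:,:2]
def proj(c,P):
    M=R.from_quat(np.roll(c["attitude"],-1)).as_matrix().T
    return cv2.projectPoints(np.array(P,float).reshape(-1,1,3),M,-M@np.array(c["eye"]),c["K"],c["dist_coeffs"])[0][:,0]
def crop(c,name,x,y,w,h,s):
    cv2.imwrite(name,cv2.resize(c["img"][y:y+h,x:x+w,::-1],None,fx=s,fy=s,interpolation=cv2.INTER_CUBIC))
E
python3 - <<'E'
from station import bot
from h import *
t=bot.read_camera("top"); s=bot.read_camera("scene")
a=cv2.resize(t["img"][200:296,280:376,::-1],None,fx=4,fy=4,interpolation=cv2.INTER_CUBIC)
b=cv2.resize(t["img"][195:291,160:256,::-1],None,fx=4,fy=4,interpolation=cv2.INTER_CUBIC)
cv2.imwrite("pics/a.png",np.hstack([a,b]))
a=cv2.resize(s["img"][125:221,250:346,::-1],None,fx=4,fy=4,interpolation=cv2.INTER_CUBIC)
b=cv2.resize(s["img"][145:241,385:481,::-1],None,fx=4,fy=4,interpolation=cv2.INTER_CUBIC)
cv2.imwrite("pics/b.png",np.hstack([a,b]))
print("tray",onplane(t,[[406,196],[466,185],[486,259],[426,272]],.022))
print("stand",onplane(t,[[171,203],[217,198],[225,277],[180,283]],.018))
E
```

```text
tray [[ 0.6272727  -0.23489433]
 [ 0.64963779 -0.39370651]
 [ 0.45903286 -0.42067867]
 [ 0.43540146 -0.26689818]]
stand [[0.63576259 0.36664708]
 [0.64374786 0.24684291]
 [0.4443143  0.22428461]
 [0.43333479 0.33620369]]
```

View pics/a.png

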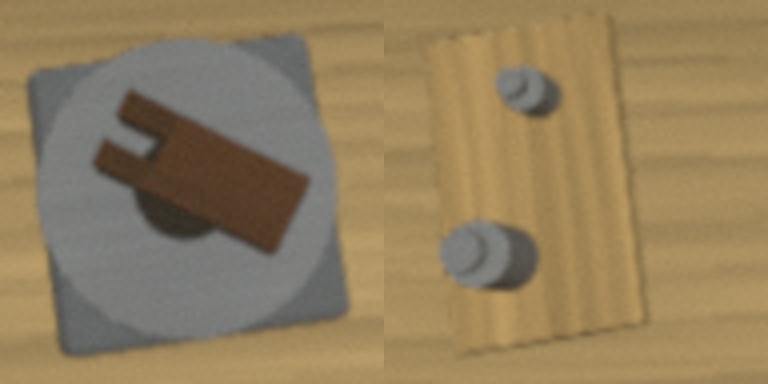

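View pics/b.png

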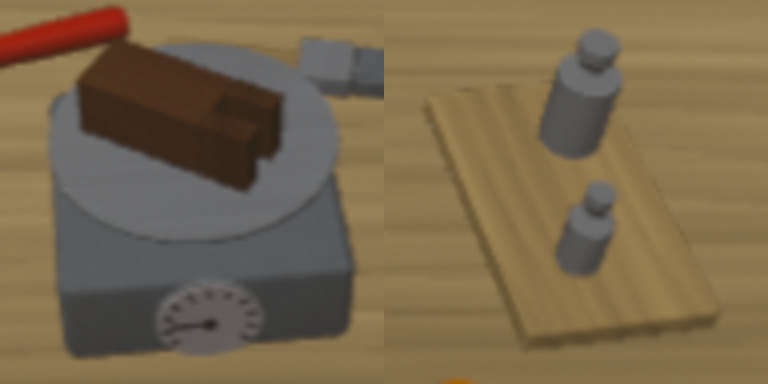

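The pan centre is at crop pixel (187,189). The block's top corners are at (128,90), (309,180), (275,254) and (95,163), with the slot end pointing up-left. The large weight's knob is at (79,253) in the right-hand panel. Next I'll convert these to positions.

```bash
python3 - <<'E'
from station import bot
from h import *
t=bot.read_camera("top"); s=bot.read_camera("scene")
T=lambda c,l,ox,oy,z:onplane(c,(np.array(l,float)+.5)/4-.5+[ox,oy],z)
B=T(t,[[128,90],[309,180],[275,254],[95,163]],280,200,.142); print("block",B,B.mean(0))
v=(B[0]+B[3]-B[1]-B[2])/2; w=(B[0]-B[3]+B[1]-B[2])/2; print(np.linalg.norm(v),np.arctan2(v[1],v[0]),np.linalg.norm(w),np.arctan2(w[1],w[0]))
print("block scene",T(s,[[79,78+0],[120,42],[281,97],[250,130]],250,125,.142))
print("pan",T(t,[[187,189]],280,200,.102),"scene",T(s,[[193,142]],250,125,.102))
print("pan edges",T(t,[[38,189],[336,189],[187,38],[187,340]],280,200,.102))
print("knob top",T(t,[[463-384,253]],160,195,.100),"shoulder",T(t,[[477-384,255]],160,195,.074))
print("scene knob",T(s,[[598-384,50]],385,145,.093),"shoulder",T(s,[[587-384,78]],385,145,.074))
print("small knob",T(t,[[512-384,82]],160,195,.078))
# glue
print("glue cap", onplane(t,[[239,126]],.15), onplane(s,[[404,246]],.15))
E
```

```text
block [[ 0.55149122  0.00500987]
 [ 0.49872756 -0.08972425]
 [ 0.46044768 -0.06931029]
 [ 0.51273058  0.02417435]] [ 0.50584926 -0.03246258]
0.10777416562044063 1.0617488433490763 0.04330616825350131 -0.47457548801366156
block scene [[ 0.50008368 -0.08960482]
 [ 0.46824062 -0.06793545]
 [ 0.51675546  0.02351745]
 [ 0.54396462  0.00586018]]
pan [[ 0.50038767 -0.02520323]] scene [[ 0.50994101 -0.02611744]]
pan edges [[ 0.50387979  0.05830435]
 [ 0.4967339  -0.10869407]
 [ 0.58653694 -0.02919816]
 [ 0.41748568 -0.02138755]]
knob top [[0.48863952 0.30816694]] shoulder [[0.48917786 0.30973093]]
scene knob [[0.48974489 0.31013846]] shoulder [[0.49407131 0.30700652]]
small knob [[0.59023949 0.29036388]]
glue cap [[0.7792163  0.16263658]] [[0.78463379 0.1635629 ]]
```

jog_arm(
  deltas=[
    [0.0128,-0.0398,0,0,0,-0.1,1],
    [0.0128,-0.0398,0,0,0,-0.1,1],
    [0.0128,-0.0398,0,0,0,-0.1,1],
    [0.0128,-0.0398,0,0,0,-0.1,1],
    [0.0128,-0.0398,0,0,0,-0.1,1],
    [0.0128,-0.0398,0,0,0,-0.1,1],
    [0.0128,-0.0398,0,0,0,-0.1,1],
    [0.0128,-0.0398,0,0,0,-0.1,1],
  ],
)

```text
t: 1.1
eef_pos: [0.4041, 0.284, 0.2535]
tool_rot: [-0.0, 0.592, 0.806, 0.0]
contact_force: [0.3, -0.3, 0.5]
gripper_width: 0.999
grasp_force: 0.0
```

jog_arm(
  deltas=[
    [0.0128,-0.0398,0,0,0,-0.1,1],
    [0.0128,-0.0398,0,0,0,-0.1,1],
    [0.0128,-0.0398,0,0,0,-0.1,1],
    [0.0128,-0.0398,0,0,0,-0.1,1],
    [0.0128,-0.0398,0,0,0,-0.1,1],
    [0.0128,-0.0398,0,0,0,-0.1,1],
    [0.0128,-0.0398,0,0,0,-0.1,1],
    [0.0128,-0.0398,0,0,0,-0.1,1],
    [0,0,0,0,0,0,1],
    [0,0,0,0,0,0,1],
  ],
)

```text
t: 2.1
eef_pos: [0.5062, -0.0336, 0.2533]
tool_rot: [0.0, 0.858, 0.513, -0.0]
contact_force: [-0.2, 0.2, 0.6]
gripper_width: 0.999
grasp_force: 0.0
```

jog_arm(
  deltas=[
    [0,0.001,-0.03,0,0,0,1],
    [0,0,-0.03,0,0,0,1],
    [0,0,-0.03,0,0,0,1],
    [0,0,-0.02,0,0,0,1],
    [0,0,-0.011,0,0,0,1],
    [0,0,0,0,0,0,1],
    [0,0,0,0,0,0,0.3],
    [0,0,0,0,0,0,0.3],
    [0,0,0,0,0,0,0.3],
    [0,0,0,0,0,0,0.3],
  ],
  newtons=30,
)

```text
t: 3.1
eef_pos: [0.5069, -0.0316, 0.1331]
tool_rot: [0.0, 0.858, 0.514, 0.001]
contact_force: [0.9, 0.4, 0.5]
gripper_width: 0.52
grasp_force: 38.9
```

```bash
python3 - <<'E'
from station import bot
from h import *
print(bot.get_obs())
t=bot.read_camera("top"); s=bot.read_camera("scene")
cv2.imwrite("pics/c.png",np.hstack([cv2.resize(c["img"][y:y+130,x:x+130,::-1],None,fx=3,fy=3) for c,x,y in((t,260,185),(s,235,105))]))
E
```

```text
{'t': 3.1, 'q': array([-0.48647618,  0.402346  ,  0.5275658 ,  2.08720476, -0.3031988 ,
        0.72315698, -0.25619682]), 'joint_vel': array([ 0.00130301,  0.0047246 , -0.00284573,  0.00125397, -0.00298487,
       -0.00228384,  0.00083211]), 'joint_torque': array([ 1.91646405e-01, -4.10390246e+01,  6.48949027e+00, -1.92495292e+01,
        1.20554413e-01,  2.35218303e-01, -1.45535395e-02]), 'eef_pos': array([ 0.50686279, -0.03161867,  0.13307563]), 'tool_rot': array([3.02352415e-04, 8.57977052e-01, 5.13687064e-01, 9.41979878e-04]), 'contact_force': array([0.9297987 , 0.40924231, 0.48748548]), 'torque': array([ 0.05569479, -0.17979706,  0.07079818]), 'grasp_force': 38.9412260055542, 'gripper_width': 0.5204191484703053}
```

View pics/c.png

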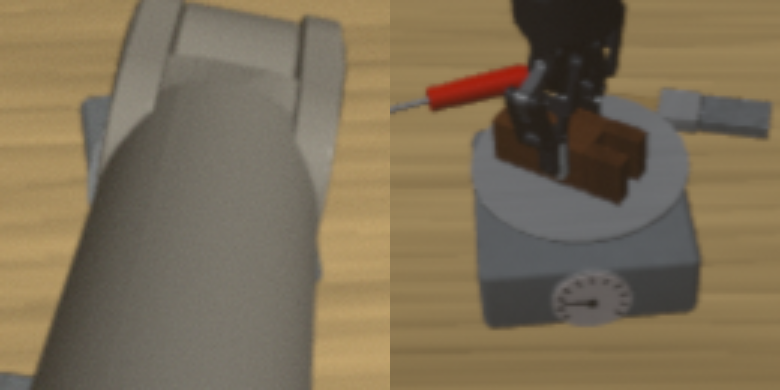

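The jaws hold the block: the opening is 44 mm, and in the picture both pads are across its middle. Next I'll lift it and carry it to the tray.

jog_arm(
  deltas=[
    [0,0,0.01,0,0,0,0.3],
    [0,0,0.02,0,0,0,0.3],
    [0,0,0.03,0,0,0,0.3],
    [0,0,0.01,0,0,0,0.3],
    [0.003,-0.025,0,0,0,-0.08,0.3],
    [0.003,-0.03,0,0,0,-0.09,0.3],
    [0.003,-0.03,0,0,0,-0.09,0.3],
    [0.003,-0.03,0,0,0,-0.09,0.3],
    [0.003,-0.03,0,0,0,-0.09,0.3],
    [0.003,-0.03,0,0,0,-0.09,0.3],
  ],
)

```text
t: 4.2
eef_pos: [0.5237, -0.2077, 0.202]
tool_rot: [-0.0, 0.963, 0.269, -0.0]
contact_force: [-0.4, -0.3, -1.8]
gripper_width: 0.52
grasp_force: 38.6
```

jog_arm(
  deltas=[
    [0.003,-0.03,0,0,0,-0.09,0.3],
    [0.004,-0.03,0,0,0,-0.09,0.3],
    [0.004,-0.03,0,0,0,-0.09,0.3],
    [0.004,-0.03,0,0,0,-0.09,0.3],
    [0.003,-0.002,0,0,0,-0.04,0.3],
    [0,0,0,0,0,0,0.3],
    [0,0,0,0,0,0,0.3],
  ],
)

```text
t: 4.9
eef_pos: [0.5419, -0.3279, 0.2017]
tool_rot: [-0.001, 0.997, 0.075, -0.001]
contact_force: [0.2, 0.5, -0.9]
gripper_width: 0.519
grasp_force: 38.7
```

jog_arm(
  deltas=[
    [0,0,-0.03,0,0,0,0.3],
    [0,0,-0.04,0,0,0,0.3],
    [0,0,-0.04,0,0,0,0.3],
    [0,0,-0.03,0,0,0,0.3],
    [0,0,-0.015,0,0,0,0.3],
    [0,0,-0.005,0,0,0,0.3],
    [0,0,0,0,0,0,0.3],
    [0,0,0,0,0,0,0.3],
  ],
)

```text
t: 5.7
eef_pos: [0.5431, -0.3294, 0.0439]
tool_rot: [0.001, 0.997, 0.074, 0.001]
contact_force: [0.6, 0.1, -1.4]
gripper_width: 0.524
grasp_force: 38.7
```

jog_arm(
  deltas=[
    [0,0,-0.001,0,0,0,0.3],
    [0,0,-0.001,0,0,0,0.3],
    [0,0,-0.001,0,0,0,0.3],
    [0,0,0,0,0,0,0.3],
  ],
)

```text
t: 6.1
eef_pos: [0.5422, -0.3287, 0.0394]
tool_rot: [-0.0, 0.997, 0.074, 0.0]
contact_force: [0.3, -0.2, -1.4]
gripper_width: 0.521
grasp_force: 38.7
```

jog_arm(
  deltas=[
    [0,0,-0.001,0,0,0,0.3],
    [0,0,-0.001,0,0,0,0.3],
    [0,0,0,0,0,0,0.3],
  ],
)

```text
t: 6.4
eef_pos: [0.5422, -0.3289, 0.0381]
tool_rot: [-0.0, 0.997, 0.074, 0.0]
contact_force: [-2.3, 1.8, 7.5]
gripper_width: 0.516
grasp_force: 39.6
```

jog_arm(
  deltas=[
    [0,0,0,0,0,0,0.9],
    [0,0,0,0,0,0,0.9],
    [0,0,0,0,0,0,0.9],
    [0,0,0.01,0,0,0,0.9],
    [0,0,0.03,0,0,0,1],
    [0,0,0.04,0,0,0,1],
    [0,0,0.04,0,0,0,1],
    [0,0,0.04,0,0,0,1],
    [0,0,0.02,0,0,0,1],
  ],
)

```text
t: 7.3
eef_pos: [0.5429, -0.3302, 0.2217]
tool_rot: [0.001, 0.997, 0.074, 0.002]
contact_force: [0.5, -0.2, 0.9]
gripper_width: 0.999
grasp_force: 0.0
```

jog_arm(
  deltas=[
    [-0.0035,0.04,0,0,0,0.03,1],
    [-0.0035,0.04,0,0,0,0.03,1],
    [-0.0035,0.04,0,0,0,0.03,1],
    [-0.0035,0.04,0,0,0,0.03,1],
    [-0.003,0.04,0,0,0,0.03,1],
    [-0.003,0.04,0,0,0,0.03,1],
    [-0.003,0.04,0,0,0,0.03,1],
    [-0.003,0.04,0,0,0,0.03,1],
    [-0.003,0.04,0,0,0,0.03,1],
    [-0.003,0.04,0,0,0,0.03,1],
  ],
)

```text
t: 8.3
eef_pos: [0.5099, 0.0726, 0.2181]
tool_rot: [-0.0, 0.975, 0.223, 0.0]
contact_force: [0.5, 0.2, -0.2]
gripper_width: 0.999
grasp_force: 0.0
```

jog_arm(
  deltas=[
    [-0.0035,0.04,0,0,0,0.03,1],
    [-0.0035,0.04,0,0,0,0.03,1],
    [-0.0035,0.04,0,0,0,0.03,1],
    [-0.0035,0.04,0,0,0,0.03,1],
    [-0.0035,0.04,0,0,0,0.03,1],
    [-0.0025,0.038,0,0,0,0.03,1],
    [0,0,0,0,0,0,1],
    [0,0,0,0,0,0,1],
  ],
)

```text
t: 9.1
eef_pos: [0.49, 0.3098, 0.2176]
tool_rot: [0.0, 0.951, 0.31, 0.0]
contact_force: [-0.5, -0.6, 0.4]
gripper_width: 0.997
grasp_force: 0.0
```

```bash
python3 - <<'E'
from station import bot
from h import *
o=bot.get_obs();print(o["q"],o["eef_pos"],o["tool_rot"])
t=bot.read_camera("top"); s=bot.read_camera("scene")
im=[cv2.resize(c["img"][y:y+100,x:x+130,::-1],None,fx=3,fy=3) for c,x,y in((t,390,180),(s,110,140),(t,280,200),(s,370,110))]
cv2.imwrite("pics/d.png",np.vstack([np.hstack(im[:2]),np.hstack(im[2:])])[:600])
E
```

```text
[-1.18462363  0.41914156  0.67124001  1.85970114 -0.31150711  0.96928648
 -1.31716796] [0.48995032 0.3098143  0.21759491] [1.96867509e-04 9.50733821e-01 3.10008306e-01 1.15957888e-04]
```

View pics/d.png

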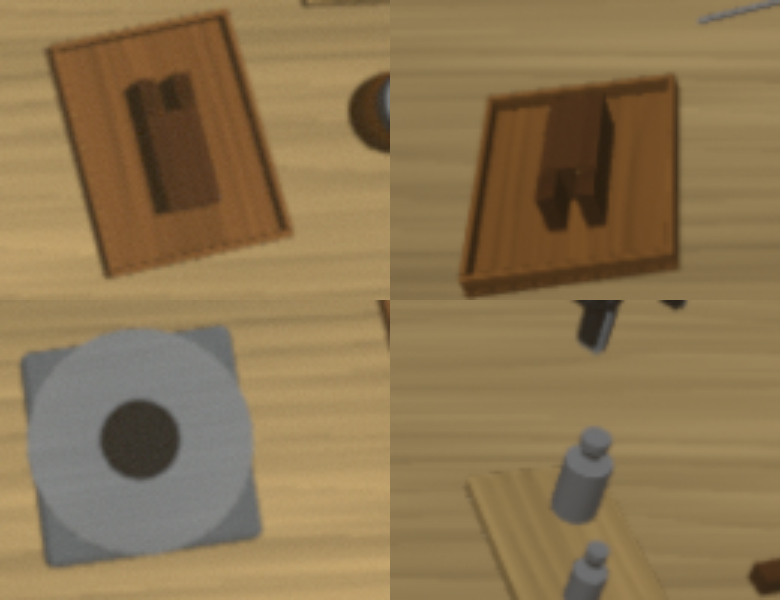

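The block lies flat and fully inside the tray. The pan is clear, with its dark disc at crop pixel (140,439). Next I'll grasp the large weight and compute the disc centre.

jog_arm(
  deltas=[
    [0,0,-0.03,0,0,0,1],
    [0,0,-0.03,0,0,0,1],
    [0,0,-0.03,0,0,0,1],
    [0,0,-0.03,0,0,0,1],
    [0,0,-0.02,0,0,0,1],
    [0,0,-0.012,0,0,0,1],
    [0,0,-0.004,0,0,0,1],
    [0,0,0,0,0,0,1],
    [0,0,0,0,0,0,1],
  ],
)

```text
t: 10.1
eef_pos: [0.491, 0.3093, 0.0624]
tool_rot: [-0.0, 0.951, 0.309, 0.001]
contact_force: [0.6, 0.2, 0.1]
gripper_width: 0.997
grasp_force: 0.0
```

jog_arm(
  deltas=[
    [0,0,0,0,0,0,0.3],
    [0,0,0,0,0,0,0.3],
    [0,0,0,0,0,0,0.3],
    [0,0,0,0,0,0,0.3],
    [0,0,0,0,0,0,0.3],
  ],
  newtons=50,
)

```text
t: 10.6
eef_pos: [0.4902, 0.3096, 0.062]
tool_rot: [-0.0, 0.951, 0.309, 0.0]
contact_force: [-1.7, -0.7, 5.5]
gripper_width: 0.45
grasp_force: 50.0
```

```bash
python3 - <<'E'
from station import bot
from h import *
t=bot.read_camera("top")
c=t["img"][200:296,280:376]; m=(c.max(2)<75).astype(np.uint8); n,l,st,ce=cv2.connectedComponentsWithStats(m)
for i in range(1,n):
    if st[i,4]>100: print(st[i],ce[i],onplane(t,[ce[i]+[280,200]],.105))
s=bot.read_camera("scene")
cv2.imwrite("pics/e.png",cv2.resize(s["img"][100:250,340:540,::-1],None,fx=3,fy=3))
E
```

```text
[ 34  34  25  25 506] [46.14229249 46.04940711] [[ 0.50197905 -0.02470789]]
```

View pics/e.png

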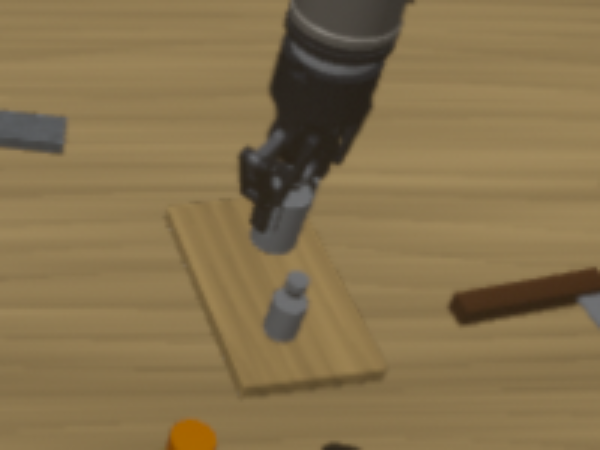

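The weight is gripped at an opening of about 38 mm, and the small weight is untouched. Next I'll lift and carry it to the pan.

jog_arm(
  deltas=[
    [0,0,0.01,0,0,0,0.3],
    [0,0,0.02,0,0,0,0.3],
    [0,0,0.03,0,0,0,0.3],
    [0,0,0.03,0,0,0,0.3],
    [0,0,0.03,0,0,0,0.3],
    [0,0,0.015,0,0,0,0.3],
    [0.001,-0.02,0,0,0,0,0.3],
    [0.001,-0.03,0,0,0,0,0.3],
    [0.001,-0.03,0,0,0,0,0.3],
    [0.001,-0.03,0,0,0,0,0.3],
  ],
)

```text
t: 11.7
eef_pos: [0.493, 0.197, 0.1952]
tool_rot: [0.0, 0.951, 0.309, -0.001]
contact_force: [0.1, -0.8, -5.9]
gripper_width: 0.454
grasp_force: 51.4
```

jog_arm(
  deltas=[
    [0.001,-0.035,0,0,0,0,0.3],
    [0.001,-0.035,0,0,0,0,0.3],
    [0.001,-0.035,0,0,0,0,0.3],
    [0.001,-0.035,0,0,0,0,0.3],
    [0.001,-0.03,0,0,0,0,0.3],
    [0.001,-0.03,0,0,0,0,0.3],
    [0.0015,-0.0245,0,0,0,0,0.3],
    [0,0,-0.02,0,0,0,0.3],
    [0,0,0,0,0,0,0.3],
    [0,0,0,0,0,0,0.3],
  ],
)

```text
t: 12.7
eef_pos: [0.5005, -0.0253, 0.1756]
tool_rot: [-0.0, 0.951, 0.309, -0.001]
contact_force: [-0.5, 0.2, -4.4]
gripper_width: 0.456
grasp_force: 51.9
```

```bash
python3 - <<'E'
from station import bot
from h import *
o=bot.get_obs();print(o["eef_pos"],o["tool_rot"],o["contact_force"])
s=bot.read_camera("scene")
x,y,z=o["eef_pos"]; zb=z-.0435
a=np.linspace(0,6.28,60)
im=cv2.resize(s["img"][80:240,230:380,::-1],None,fx=4,fy=4).copy()[:600]
P=proj(s,np.c_[x+.02*np.cos(a),y+.02*np.sin(a),zb+0*a])
for u,v in ((P+.5-[230,80])*4): cv2.circle(im,(int(u),int(v)),1,(0,0,255),-1)
cv2.imwrite("pics/f.png",im)
E
```

```text
[ 0.50048523 -0.02534901  0.17561032] [-2.16202717e-04  9.51011752e-01  3.09151853e-01 -1.31604648e-03] [-0.51609649  0.18786231 -4.41117328]
```

View pics/f.png

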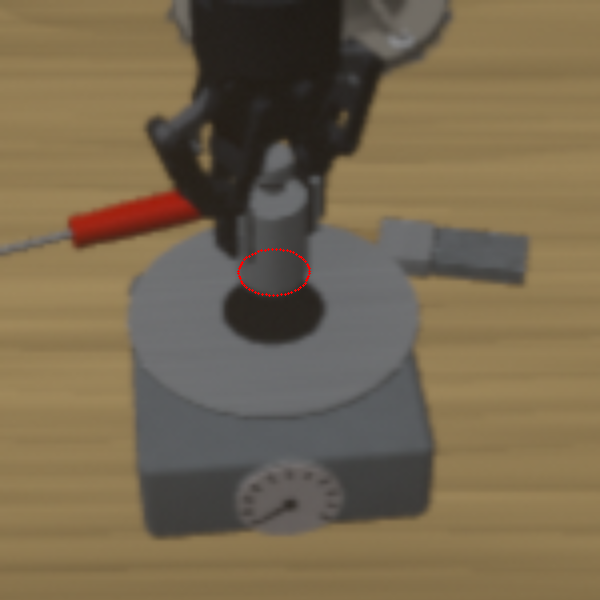

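The projected base outline matches the weight, within about 1 mm, so it is centred over the dark disc. Next I'll lower it slowly.

jog_arm(
  deltas=[
    [0.001,0,-0.01,0,0,0,0.3],
    [0,0,-0.01,0,0,0,0.3],
    [0,0,-0.004,0,0,0,0.3],
    [0,0,-0.002,0,0,0,0.3],
    [0,0,-0.002,0,0,0,0.3],
    [0,0,-0.002,0,0,0,0.3],
    [0,0,-0.002,0,0,0,0.3],
    [0,0,0,0,0,0,0.3],
    [0,0,0,0,0,0,0.3],
  ],
)

```text
t: 13.65
eef_pos: [0.5027, -0.0253, 0.1445]
tool_rot: [-0.0, 0.951, 0.309, 0.0]
contact_force: [-0.3, 0.0, -2.9]
gripper_width: 0.453
grasp_force: 52.3
```

jog_arm(
  deltas=[
    [0,0,-0.001,0,0,0,0.3],
    [0,0,-0.001,0,0,0,0.3],
    [0,0,-0.001,0,0,0,0.3],
    [0,0,0,0,0,0,0.3],
    [0,0,0,0,0,0,0.3],
  ],
)

```text
t: 14.15
eef_pos: [0.5028, -0.0253, 0.1414]
tool_rot: [0.0, 0.951, 0.309, 0.0]
contact_force: [-1.1, -0.6, -1.3]
gripper_width: 0.452
grasp_force: 52.4
```

jog_arm(
  deltas=[
    [0,0,-0.001,0,0,0,0.3],
    [0,0,-0.001,0,0,0,0.3],
    [0,0,-0.001,0,0,0,0.3],
    [0,0,0,0,0,0,0.3],
    [0,0,0,0,0,0,0.3],
  ],
)

```text
t: 14.65
eef_pos: [0.5028, -0.0253, 0.1383]
tool_rot: [0.0, 0.951, 0.309, 0.0]
contact_force: [-1.5, -0.4, 0.3]
gripper_width: 0.453
grasp_force: 52.5
```

jog_arm(
  deltas=[
    [0,0,0,0,0,0,0.5],
    [0,0,0,0,0,0,0.6],
    [0,0,0,0,0,0,0.8],
    [0,0,0,0,0,0,0.9],
    [0,0,0,0,0,0,1],
    [0,0,0,0,0,0,1],
    [0,0,0.01,0,0,0,1],
    [0,0,0.02,0,0,0,1],
    [0,0,0.03,0,0,0,1],
    [0,0,0.03,0,0,0,1],
  ],
)

```text
t: 15.65
eef_pos: [0.5024, -0.0256, 0.2297]
tool_rot: [0.0, 0.951, 0.309, -0.0]
contact_force: [0.8, -0.2, 0.2]
gripper_width: 0.999
grasp_force: 0.0
```

jog_arm(
  deltas=[
    [0,0,0.03,0,0,0,1],
    [0,0,0.03,0,0,0,1],
    [0,0.03,0,0,0,0,1],
    [0,0.04,0,0,0,0,1],
    [0,0.04,0,0,0,0,1],
    [0,0.04,0,0,0,0,1],
    [0,0.04,0,0,0,0,1],
    [0,0.03,0,0,0,0,1],
    [0,0,0,0,0,0,1],
    [0,0,0,0,0,0,1],
  ],
)

```text
t: 16.65
eef_pos: [0.5026, 0.1948, 0.2886]
tool_rot: [0.0, 0.951, 0.31, 0.0]
contact_force: [-0.2, -1.7, -0.7]
gripper_width: 0.997
grasp_force: 0.0
```

```bash
python3 - <<'E'
from station import bot
from h import *
t=bot.read_camera("top"); s=bot.read_camera("scene")
im=cv2.resize(t["img"][200:300,280:380,::-1],None,fx=4,fy=4)
j=cv2.resize(s["img"][:,:,::-1][110:210,250:350],None,fx=4,fy=4)
def draw(im,c,ox,oy,r,z,col):
    a=np.linspace(0,6.28,80)
    for u,v in (proj(c,np.c_[.502+r*np.cos(a),-.0247+r*np.sin(a),z+0*a])+.5-[ox,oy])*4: cv2.circle(im,(int(u),int(v)),1,col,-1)
for a in((im,t,280,200),(j,s,250,110)):
    draw(*a,.02,.15,(0,0,255)); draw(*a,.03,.094,(0,255,0)); draw(*a,.0125,.176,(255,0,0))
cv2.imwrite("pics/g.png",np.hstack([im,j]))
E
```

```text
(no output)
```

View pics/g.png

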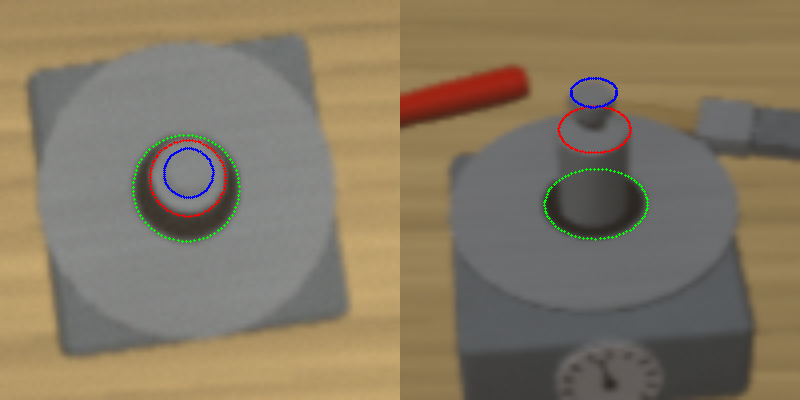

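The weight stands upright, matching the outlines drawn for a centred weight (knob at (188,173) in the left panel) to about 1 mm. The gripper is clear, so I'm handing in.

```bash
python3 -c "
from station import bot
print(bot.hand_in())"
```

```text
the job is handed in; nothing more can be done
None
```

The neck block lies flat in the tray, and the large check weight stands upright on the pan, within about 1 mm of its centre; I lowered it in 1–2 mm steps to about 11 mm of pan travel, left the small weight and glue bottle alone, and handed in at about 17 s, with no verdict shown.

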